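# Snap the test weight onto the eye of the load stand

## Task

Get the test stand ready for loading: take the weight by its grip tab, press the sprung gate of its snap hook against the front bar of the stand's eye until the bar is inside and the gate has snapped shut, then tug the hook gently back out (about 5 N) to check that it holds. Leave it hanging upright and still from the eye, gate shut. The eye bends easily, so never load it with 15 N or more, and do not disturb the jar, glass, cup and tooth block around.

Things in the scene. Friction and masses are not known exactly. Their poses are not given: they have to be found in the camera images.
- snap_weight: Test weight, 0.16 to 0.27 kg, standing on its flat base: a steel cylinder 44 mm across and 30 mm high, above it a snap hook of 8 mm rod lying in the body's x-z plane, and a grip tab on top, 132 mm high in all. Origin: centre of the underside; z up, +x the side of the gate. Distances for the hook below are in this frame.
- tab (a point): Centre of the weight's grey grip tab, 24 (x) x 10 (y) x 30 (z) mm, from z = 102 to 132 mm; take it across y.
- hook_inside (a point): Middle of the hook's opening (x = 0, z = 74 mm). Opening: inner face of the spine x = -12, of the gate x = +13, of the lower arm z = 51, of the crown z = 96 mm (the bar hangs here in the end). The rigid nose comes down from the crown at x = +16 and ends at z = 80; below it only the gate closes the gap.
- entry (a point): Where the bar should meet the gate from outside, on the gate's axis (x = +16, z = 71 mm). From z = 66 to 75 a 7 mm bar pushes the gate in with about 3 to 10 N; lower it levers badly against the hinge, higher it strikes the rigid nose.
- gate (a joint): Sprung gate, a 6 mm rod hinged at its foot (x = +16, z = 52 mm), free end at z = 79. 0 = shut; turns inward only, to the spine, up to 1.25 rad; a spring (0.04 N m shut, 0.11 at 1 rad) shuts it. The bar is past it once more than 31 mm from the hinge axis, above the swung-in free end: for instance pushed in 22 mm past the gate's axis, then the hook lowered 11 mm; it then snaps shut.
- stand: Load stand, fixed to the desk: foot plate 100 x 110 x 12 mm (front edge at x = -40), 12 mm post 197 mm high, and on the post a clamped carriage with a horizontal D-shaped eye of 7 mm rod pointing to -x, 55 mm wide; its hole is 41 mm wide (y) and reaches back to the carriage's face at x = -12. Origin: post axis at desk height; z up.
- eye_ref (a point): Point over which or under which the middle of the eye's front bar lies (x = -65 mm from the post axis, bar along y, straight for 30 mm). Only x and y are those of the bar: the carriage is clamped at any height, the bar's axis 110 to 170 mm above the desk, not measured. Find it by touch (the weight's flat underside set gently on the bar) or sight.
- jar: Bystander: clear jar with a screw lid, 64 mm across, 70 mm high; origin under its centre.
- dappen: Bystander: small white waisted mixing glass, 32 mm across, 25 mm high; origin under its centre.
- cup: Bystander: plastic cup, 75 mm across, 105 mm high; origin under its centre.
- block: Bystander: small jaw block with a row of teeth, 22 x 58 x 29 mm; origin under its centre.
Not all that is in view belongs to the job. There is more than one size of the snap_weight; the one meant has the size given above.

How it is judged:
On the way, in this order (a step that is already met when the one before it is completed fails the run):
1. the gate is pressed in by the eye's bar (value of joint gate above 0.3 rad and contact force between snap_weight and stand above 0.5 N), for 0.05 s.
2. the bar is inside the hook and the gate has snapped shut (value of joint gate below 0.12 rad and x of snap_weight in the frame of stand between -0.079 and -0.05 m and y of snap_weight in the frame of stand between -0.022 and 0.022 m and z of snap_weight in the frame of stand between 0.01 and 0.122 m), for 0.2 s.
3. the hook is tugged back: more than 3 N on the eye with the gate shut and the bar against the gate side of the hook (value of joint gate below 0.12 rad and contact force between snap_weight and stand above 3 N and x of snap_weight in the frame of stand between -0.082 and -0.067 m and y of snap_weight in the frame of stand between -0.022 and 0.022 m and z of snap_weight in the frame of stand between 0.01 and 0.122 m), for 0.2 s.
At the end, for the whole second after the job is handed in: The weight hangs from the eye by its hook: gate shut (below 0.12 rad), carried by the stand, within 20 mm of the bar along and 22 mm across, base 10 to 86 mm above the desk, upright within 0.3 rad, slower than 0.04 m/s (value of joint gate below 0.12 rad and contact force between snap_weight and stand above 0.8 N and x of snap_weight in the frame of stand between -0.085 and -0.045 m and angle between snap_weight's own z axis and vertical below 0.3 rad and linear speed of snap_weight below 0.04 m/s and y of snap_weight in the frame of stand between -0.022 and 0.022 m and z of snap_weight in the frame of stand between 0.01 and 0.086 m); the robot touches nothing.
It fails at once if the eye is loaded with 15 N or more by the hook or the fingers (contact force between any of snap_weight, the arm, the fingers and stand above 15 N).
It fails at once if a bystander (jar, glass, cup, tooth block) is moved more than 20 mm (distance of any of jar, dappen, cup, block from where it was at the start of the episode above 0.02 m).
It also fails if it takes over 64 s, if anything falls off the work surface, if the arm or the gripper's body presses on something with over 40 N, if the wrist force passes 120 N, or if a joint passes its speed limit or range.

## Robot

A 6-joint arm with a two-finger parallel gripper is mounted at the origin on a cart in front of the work surface, level with it; the furniture and walls round the work are solid. World frame = base frame: x ahead of the robot, y to its left, z up, the work surface at z = 0. Lengths are in m, angles in rad, forces in N, time in s.
With the tool pointing down it reaches from about 0.375 to 0.975 m from the base axis. Payload 3.8 kg.
Tool frame: the origin (TCP) lies midway between the tips of the shut fingers; the grasp point (between the pads) lies 19 mm behind it; z points along the fingers, y is the line along which they close (so a half turn about z gives the same grasp; the last joint's range is limited). The gripper opens to 85 mm and grips with 20 to 120 N. Pads are 22 mm wide; open, the fingers measure 114 mm over their backs; the gripper's body (76 mm by 85 mm) begins 54 mm behind the grasp point. The pads swing forward as they close: fully open they stand 13 mm farther back than shut.
Start: joints at [1.195, 0.264, 1.604, -0, 1.274, -0.037], TCP at [0.224, 0.637, 0.231] pointing down, gripper open.
Joint ranges: [-2.63, 2.63], [-0.94, 2.18], [0.31, 2.57], [-1.31, 4.45], [0, 2.66], [-2.55, 2.55]. Speed limits (rad/s): [2.57, 2.57, 3.14, 3.14, 3.14, 3.14].

## Interface

Orientations are given as a rotation vector (axis times angle).
In Python, from workcell import status, read_camera, workorder, masks_of gives the robot as it stands.
- The arm moves only by the tool drive_tool, never from a script. Its argument "rows" is a list of rows, each a list of 7 numbers: the turn, a rotation vector about the tool's x, y, z in degrees, then the shift along the tool's x, y, z in m, then the opening, from 0 (shut) to 1 (fully open). In form: [[ax, ay, az, tx, ty, tz, claw], ...]. A call has 1 to 8 rows; each row shifts and turns the commanded pose from where the row before left it, along the tool's axes as they then stand; what a row does not reach is not made up. A row lasts 1/12 s, in which the tool goes at most 41.7 mm and 7.16 degrees, less where a joint would pass 70% of its speed; a pose out of reach is approached as far as the arm can. A call is refused whole if a number of a shift passes 0.0417 or a number of a turn 7.16, either way. A call with a gripper value outside its range is refused whole. The fingers move at their own pace and stop on an object; "force" is the grip in N (left out, the last holds). Time passes only in rows, so rows that do not move let the fingers close. It gives the time, the measured TCP pose, the force, the opening and the grip force at its end, in the units of the state.
- status.read_state(): the state, without advancing time (a new reading comes with each control period).
- read_camera(name): name is "side" or "top"; returns a dict with "color" (420x560x3 uint8, red, green, blue), "intrinsics" (3x3 intrinsics, pixels), "D" ([k1, k2, p1, p2, k3] as OpenCV has them; the pictures are not rectified), "world_from_camera" (4x4, takes a point from camera to world coordinates). Camera axes: x right, y up, looking along -z (the intrinsics and any distortion apply to the point x, -y, -z); pixel columns grow to the right and rows downward; lengths in m; the calibration is good to about 2 mm. A picture is of the moment at which its call begins. There is no depth.
- workorder.finish_job(): hands the job in; it is judged then, once.
Trained networks look in a picture, given as the dict that the camera call returned (one of the last four; its "shot" number tells which), for a name from the list of things; names that differ only in an ending like _2 or _b are one class to them, and where a whole thing is asked for, a point or a joint stands for the part that bears it (a point fixed in the world has none). Each returns a list of dicts, best first, with "score" (0 to 1); they miss things now and then, are a little off and sometimes report something else, mostly with a low value. They report only what shows in the picture. A call takes as long as a camera call. They do not tell look-alikes from the thing itself.
- masks_of(picture, name): "mask" (420x560 bool, what is visible of it) and "bbox" ([left, top, right, bottom] in pixels, round what is visible of it).
The state is a dict: "time": time; "q": joint angles; "joint_vel": joint speeds; "joint_torque": joint torques, N m; "tool_pos": TCP position; "tcp_rot": TCP orientation; "wrist_force": force on the tool from outside, world axes, zero at the start; "torque": the same for the moment, N m; "width": opening from 0.0 (shut) to 1.0 (fully open); "grip_force": force on a finger pad.
Only numpy, scipy, OpenCV 4.12 (cv2) and the standard library are available. Lean on these libraries where they do the work, as an engineer would, in place of code of your own. Each camera call takes 0.05 s, during which the arm holds its last target. There are 200 camera calls.

## Working session

There is one attempt and no reset: what is moved stays moved. The work goes in short steps, Python scripts to look and compute and a tool call to move; the robot and the scene stay as the last step left them, time stands still between calls to the robot, and variables do not carry over. Pictures are saved under pics/ and viewed, at most 10 in all, crops included, and the job is handed in when it is done.

Besides the shell and the picture viewer there is one more tool, called in YAML: its name, and indented under it one key for each argument. drive_tool: Moves the arm, as the interface text tells. Its arguments: {"type":"object","properties":{"rows":{"type":"array"},"force":{"type":"number"}},"required":["rows"]}

```bash
mkdir -p pics
cat > h.py <<'E'
import numpy as np, cv2
from workcell import status, read_camera, workorder, masks_of
from scipy.spatial.transform import Rotation as R
def ray(p,uv):
    n=cv2.undistortPoints(np.array([[uv]],float),p["intrinsics"],np.array(p["D"],float))[0,0]
    T=np.array(p["world_from_camera"]); d=T[:3,:3]@np.array([n[0],-n[1],-1]); return T[:3,3],d/np.linalg.norm(d)
def atz(p,uv,z):
    o,d=ray(p,uv); return o+d*(z-o[2])/d[2]
def proj(p,X):
    T=np.array(p["world_from_camera"]); X=np.atleast_2d(X); c=(X-T[:3,3])@T[:3,:3]; c=c*[1,-1,-1]
    return cv2.projectPoints(c.reshape(-1,1,3),np.zeros(3),np.zeros(3),p["intrinsics"],np.array(p["D"],float))[0].reshape(-1,2)
def save(p,name,crop=None,s=1):
    im=p["color"][:,:,::-1]
    if crop: im=im[crop[1]:crop[3],crop[0]:crop[2]]
    cv2.imwrite("pics/"+name,cv2.resize(np.ascontiguousarray(im),None,fx=s,fy=s,interpolation=cv2.INTER_CUBIC))
E
python3 - <<'E'
from h import *
s=status.read_state(); print(s["tool_pos"],s["tcp_rot"],s["time"])
for c in("top","side"):
    p=read_camera(c); save(p,c+"0.png",s=1.4); T=np.array(p["world_from_camera"]);print(c,T.round(3).tolist(),p["intrinsics"][0][0])
    for n in("snap_weight","tab","stand","jar","dappen","cup","block"):
        for m in masks_of(p,n):
            print(n,round(m["score"],2),np.round(m["bbox"]).tolist(),int(m["mask"].sum()))
E
```

```text
[0.22406886 0.63594623 0.22993957] [-0.52956737 -3.09615813  0.00347057] 0.0
top [[0.016, 0.996, -0.085, 0.471], [-1.0, 0.017, 0.012, 0.102], [0.013, 0.085, 0.996, 0.939], [0.0, 0.0, 0.0, 1.0]] 400.20550863628404
snap_weight 0.89 [176.0, 252.0, 202.0, 278.0] 413
snap_weight 0.68 [213.0, 233.0, 228.0, 243.0] 142
snap_weight 0.51 [162.0, 230.0, 183.0, 241.0] 213
snap_weight 0.45 [366.0, 193.0, 391.0, 207.0] 253
tab 0.67 [176.0, 255.0, 201.0, 275.0] 435
tab 0.67 [165.0, 229.0, 182.0, 244.0] 186
tab 0.49 [213.0, 229.0, 232.0, 245.0] 157
stand 0.67 [263.0, 141.0, 317.0, 192.0] 2022
jar 0.6 [359.0, 236.0, 392.0, 263.0] 735
dappen 0.5 [202.0, 206.0, 218.0, 214.0] 155
cup 0.7 [153.0, 123.0, 195.0, 161.0] 1092
cup 0.63 [262.0, 138.0, 317.0, 195.0] 2076
block 0.64 [365.0, 192.0, 390.0, 206.0] 209
side [[-0.991, -0.092, 0.102, 0.655], [0.137, -0.622, 0.771, 0.973], [-0.008, 0.778, 0.628, 0.814], [0.0, 0.0, 0.0, 1.0]] 529.7273122379477
snap_weight 0.67 [348.0, 267.0, 374.0, 326.0] 825
snap_weight 0.64 [317.0, 266.0, 332.0, 299.0] 360
snap_weight 0.56 [325.0, 306.0, 337.0, 347.0] 419
tab 0.84 [322.0, 307.0, 339.0, 347.0] 438
tab 0.79 [317.0, 262.0, 330.0, 300.0] 319
tab 0.6 [346.0, 266.0, 375.0, 325.0] 947
stand 0.98 [207.0, 179.0, 266.0, 269.0] 2293
stand 0.47 [345.0, 267.0, 371.0, 323.0] 932
jar 0.58 [289.0, 168.0, 315.0, 202.0] 738
dappen 0.53 [284.0, 292.0, 299.0, 317.0] 250
cup 0.7 [201.0, 293.0, 240.0, 357.0] 1945
block 0.47 [251.0, 184.0, 265.0, 201.0] 195
block 0.42 [346.0, 267.0, 372.0, 326.0] 925
```

View pics/top0.png

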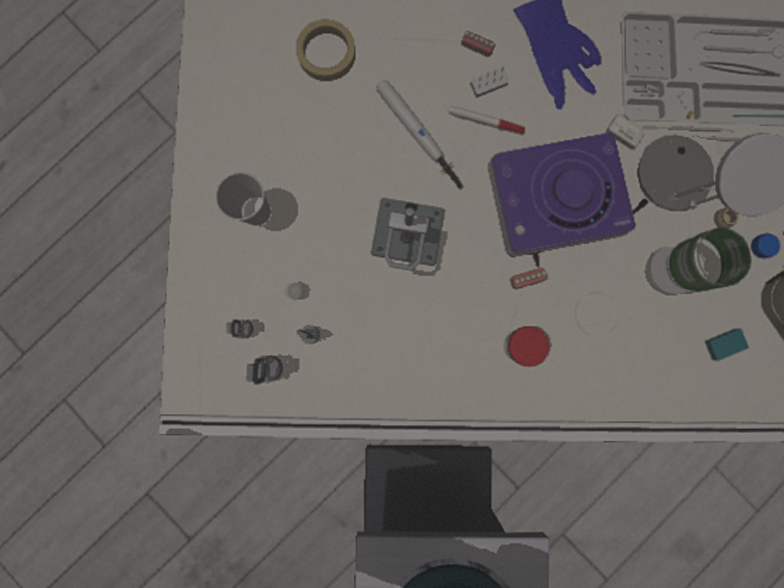

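View pics/side0.png

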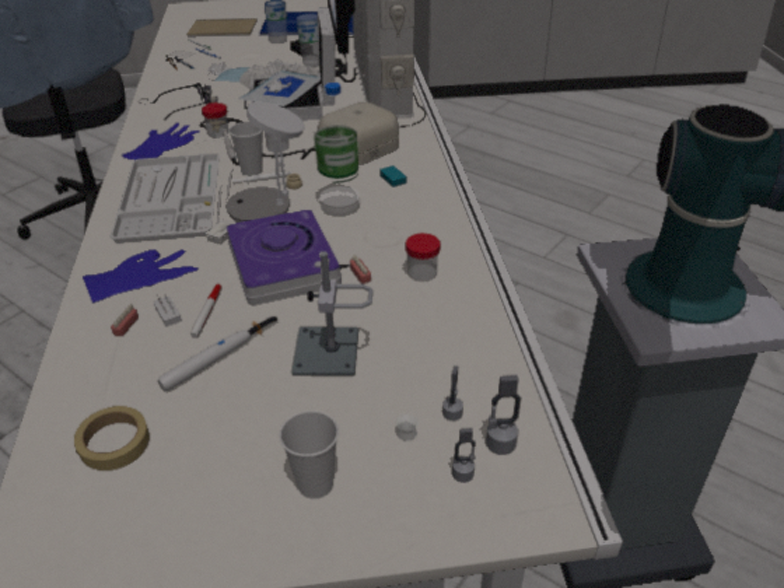

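The top picture shows the stand at about (405,235), with three weight look-alikes at (242,328), (312,334) and (268,369). The cup is at (240,198), the glass at (298,290), the red-lidded jar at (528,346) and the tooth block at (528,278). The side picture shows one large weight at (504,415) and two smaller ones at (454,392) and (464,455). I'll zoom in and measure their sizes.

Run:
```python
from h import *
p=read_camera("side"); t=read_camera("top")
a=cv2.resize(p["color"][225:355,195:385],None,fx=4,fy=4,interpolation=cv2.INTER_CUBIC)
cv2.imwrite("pics/z_side.png",a[:,:,::-1])
b=cv2.resize(t["color"][130:290,150:330],None,fx=3.7,fy=3.7,interpolation=cv2.INTER_CUBIC)
cv2.imwrite("pics/z_top.png",b[:,:,::-1])
# base underside near side: bottom pixel => desk point ; height from top px
from scipy.optimize import least_squares
for nm,bb in(("big",(348,267,374,326)),("a",(317,264,331,299)),("b",(325,306,338,347))):
    base=atz(p,((bb[0]+bb[2])/2,bb[3]),0); 
    # height if center radius r further: solve for top
    for r in(.012,.022):
        d=base[:2]-np.array(p["world_from_camera"])[:2,3]; c=base[:2]-d/np.linalg.norm(d)*-r
        f=lambda h: proj(p,[c[0],c[1],h[0]])[0,1]-bb[1]
        print(nm,r,c.round(4),"height",least_squares(f,[.1]).x.round(4))
```

```text
big 0.012 [0.4136 0.3201] height [0.1495]
big 0.022 [0.4101 0.3108] height [0.1399]
a 0.012 [0.4727 0.2394] height [0.0883]
a 0.022 [0.4702 0.2297] height [0.0787]
b 0.012 [0.482  0.3608] height [0.1021]
b 0.022 [0.4793 0.3512] height [0.0909]
```

View pics/z_side.png

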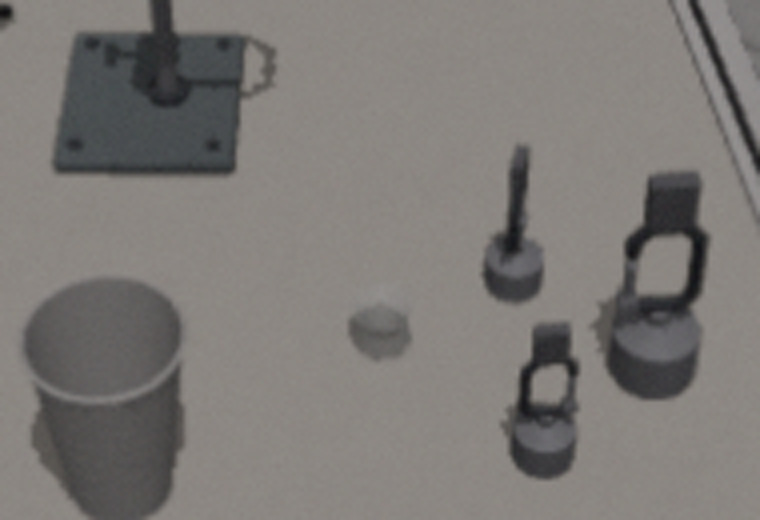

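View pics/z_top.png

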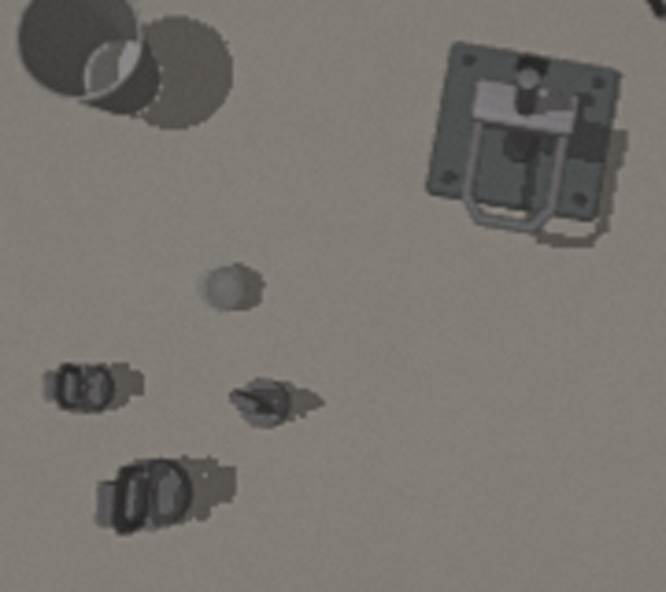

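```bash
cat > fit.py <<'E'
from h import *
from scipy.optimize import minimize
def cyl(r,z0,z1,x=0,y=0):
    a=np.linspace(0,2*np.pi,24); return np.array([[x+r*np.cos(t),y+r*np.sin(t),z] for z in(z0,z1) for t in a])
def box(x0,x1,y0,y1,z0,z1): return np.array([[x,y,z] for x in(x0,x1) for y in(y0,y1) for z in(z0,z1)],float)
sph=np.random.default_rng(0).normal(size=(60,3)); sph/=np.linalg.norm(sph,axis=1)[:,None]
def caps(a,b,r): return np.vstack([np.array(a)+r*sph,np.array(b)+r*sph])
def path(P,r): return [caps(a,b,r) for a,b in zip(P[:-1],P[1:])]
W=[cyl(22,0,30),box(-12,12,-5,5,102,132),cyl(4,30,47)]+path([(16,0,80),(16,0,92),(8,0,100),(-8,0,100),(-16,0,92),(-16,0,55),(-8,0,47),(10,0,47),(16,0,52)],4)+[caps((16,0,52),(16,0,76),3)]
def S(h): return [box(-40,60,-55,55,0,12),cyl(6,0,197),box(-12,12,-30,30,h-9,h+9)]+path([(-12,24,h),(-50,24,h),(-65,15,h),(-65,-15,h),(-50,-24,h),(-12,-24,h)],3.5)
def place(ps,x,y,yaw,z=0):
    Rz=R.from_euler('z',yaw).as_matrix(); return [q/1000@Rz.T+[x,y,z] for q in ps]
def render(p,ps,s=4):
    m=np.zeros((420*s,560*s),np.uint8)
    for q in ps: cv2.fillConvexPoly(m,cv2.convexHull(np.round(((proj(p,q)+.5)*s)).astype(np.int32)),255)
    return cv2.resize(m,(560,420),interpolation=cv2.INTER_AREA)/255.
def iou(a,b): return np.minimum(a,b).sum()/np.maximum(a,b).sum()
E
python3 - <<'E'
from fit import *
t=read_camera("top"); p=read_camera("side")
def near(c,n,bb):
    ms=masks_of(c,n); ctr=np.array(bb); return min(ms,key=lambda m:np.abs(np.array(m["bbox"])-ctr).sum())["mask"].astype(float)
def run(mk,x0,name,masks,bnd):
    f=lambda v:-sum(iou(render(c,mk(v)),m) for c,m in masks)
    best=None
    for sc in (1,.3):
        st=best.x if best else np.array(x0)
        sim=np.vstack([st]+[st+sc*np.eye(len(st))[i]*bnd[i] for i in range(len(st))])
        best=minimize(f,st,method="Nelder-Mead",options=dict(initial_simplex=sim,maxfev=200))
    print(name,best.x.round(4),[round(iou(render(c,mk(best.x)),m),3) for c,m in masks]); return best.x
mw=[(t,near(t,"snap_weight",(176,252,202,278))),(p,near(p,"snap_weight",(348,267,374,326)))]
ms=[(t,near(t,"stand",(263,141,317,192))),(p,near(p,"stand",(207,179,266,269)))]
wv=run(lambda v:place(W,*v),[.41,.311,0.1],"w",mw,[.01,.01,.3])
for k in(0,1): run(lambda v:place(W,*v),wv,"w only "+"ts"[k],[mw[k]],[.004,.004,.2])
sv=run(lambda v:place(S(v[3]*1000),*v[:3]),[.61,.11,-.17,.14],"s",ms,[.01,.01,.1,.02])
for k in(0,1): run(lambda v:place(S(v[3]*1000),*v[:3]),sv,"s only",[ms[k]],[.004,.004,.1,.01])
out=[]
for c,(x0,y0,x1,y1) in((t,(165,130,325,285)),(p,(200,170,380,335))):
    im=cv2.resize(c["color"][:,:,::-1][y0:y1,x0:x1],None,fx=3.6 if c is p else 3.6,fy=3.6,interpolation=cv2.INTER_CUBIC); 
    for ps in(place(W,*wv),place(S(sv[3]*1000),*sv[:3])):
        r=cv2.resize(render(c,ps)[y0:y1,x0:x1],(im.shape[1],im.shape[0]))>.5
        cs,_=cv2.findContours(r.astype(np.uint8),cv2.RETR_LIST,cv2.CHAIN_APPROX_NONE); cv2.drawContours(im,cs,-1,(0,255,0),1)
    out.append(im)
H=max(i.shape[0] for i in out); out=[cv2.copyMakeBorder(i,0,H-i.shape[0],0,0,cv2.BORDER_CONSTANT) for i in out]
im=np.hstack(out); k=800/im.shape[1]; k=min(1,k); cv2.imwrite("pics/fit.png",cv2.resize(im,None,fx=k,fy=k))
E
```

```text
Traceback (most recent call last):
ValueError: min() iterable argument is empty
```

```bash
cat > dofit.py <<'E'
from fit import *
def near(c,names,bb):
    global_best=None
    for _ in range(5):
        p=read_camera(c)
        for n in names:
            for m in masks_of(p,n):
                e=np.abs(np.array(m["bbox"])-np.array(bb)).sum()
                if e<20 : return p,m["mask"].astype(float)
    raise SystemExit(c+str(names))
def run(mk,x0,name,masks,bnd):
    f=lambda v:-sum(iou(render(c,mk(v)),m) for c,m in masks)
    best=None
    for sc in (1,.3):
        st=best.x if best else np.array(x0)
        sim=np.vstack([st]+[st+sc*np.eye(len(st))[i]*bnd[i] for i in range(len(st))])
        best=minimize(f,st,method="Nelder-Mead",options=dict(initial_simplex=sim,maxfev=200))
    print(name,best.x.round(4),[round(iou(render(c,mk(best.x)),m),3) for c,m in masks]); return best.x
mw=[near("top",("snap_weight","tab"),(176,252,202,278)),near("side",("snap_weight","tab"),(348,267,374,326))]
ms=[near("top",("stand","cup"),(263,141,317,192)),near("side",("stand",),(207,179,266,269))]
wv=run(lambda v:place(W,*v),[.41,.311,0.1],"w",mw,[.01,.01,.3])
for k in(0,1): run(lambda v:place(W,*v),wv,"w only "+"ts"[k],[mw[k]],[.004,.004,.2])
sv=run(lambda v:place(S(v[3]*1000),*v[:3]),[.61,.11,-.17,.14],"s",ms,[.01,.01,.1,.02])
for k in(0,1): run(lambda v:place(S(v[3]*1000),*v[:3]),sv,"s only",[ms[k]],[.004,.004,.1,.01])
out=[]
for c,(x0,y0,x1,y1) in((ms[0][0],(165,130,325,285)),(ms[1][0],(200,170,380,335))):
    im=cv2.resize(c["color"][:,:,::-1][y0:y1,x0:x1],None,fx=3.6,fy=3.6,interpolation=cv2.INTER_CUBIC); 
    for ps in(place(W,*wv),place(S(sv[3]*1000),*sv[:3])):
        r=cv2.resize(render(c,ps)[y0:y1,x0:x1],(im.shape[1],im.shape[0]))>.5
        cs,_=cv2.findContours(r.astype(np.uint8),cv2.RETR_LIST,cv2.CHAIN_APPROX_NONE); cv2.drawContours(im,cs,-1,(0,255,0),1)
    out.append(im)
H=max(i.shape[0] for i in out); out=[cv2.copyMakeBorder(i,0,H-i.shape[0],0,0,cv2.BORDER_CONSTANT) for i in out]
im=np.hstack(out); k=min(1,800/im.shape[1]); cv2.imwrite("pics/fit.png",cv2.resize(im,None,fx=k,fy=k))
E
python3 dofit.py
```

```text
w [ 0.4201  0.3066 -0.0443] [np.float64(0.943), np.float64(0.804)]
w only t [ 0.4201  0.3066 -0.0448] [np.float64(0.943)]
w only s [ 0.4187  0.3052 -0.1247] [np.float64(0.827)]
s [ 0.6433  0.0822 -0.1518  0.1185] [np.float64(0.949), np.float64(0.85)]
s only [ 0.6432  0.0822 -0.1507  0.1279] [np.float64(0.951)]
s only [ 0.6433  0.0824 -0.146   0.1185] [np.float64(0.851)]
```

View pics/fit.png

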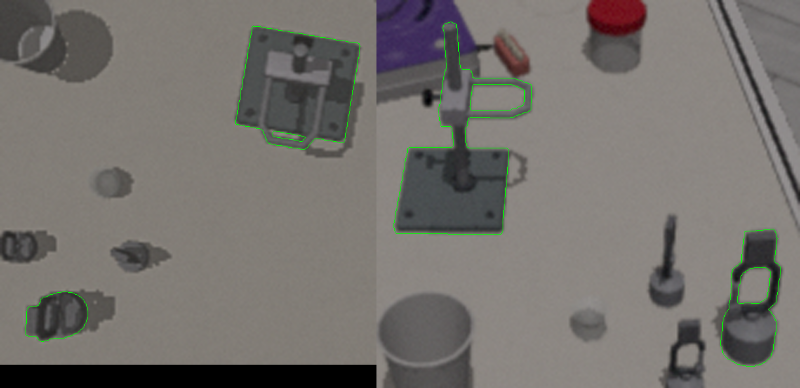

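The overlay fits both views well. The target weight stands at (0.420, 0.307), with yaw about -0.08 and its gate facing +x. The stand's post is at (0.643, 0.082), yaw -0.15, and the bar is about 0.1185 m up. First I turn the tool and move over the weight.

```bash
cat > go.py <<'E'
import sys
from h import *
BAR=np.array([.5790,.0919,.1185]); SY=-.151
def delta(pos,yaw):
    s=status.read_state(); Rt=R.from_rotvec(s["tcp_rot"]); 
    # target: z down, tool x = -(cos,sin yaw), tool y = (-sin,cos)
    c,n=np.cos(yaw),np.sin(yaw); G=R.from_matrix(np.array([[-c,-n,0],[-n,c,0],[0,0,-1]]))
    G=R.from_matrix(np.array([[-c,-n,0],[-n,c,0],[0,0,-1.]]))
    print("t",round(s["time"],2),"pos",np.round(s["tool_pos"],4),"turn",np.degrees((Rt.inv()*G).as_rotvec()).round(2),"shift after turn mm",(1000*G.inv().apply(np.array(pos)-s["tool_pos"])).round(1),"now mm",(1000*Rt.inv().apply(np.array(pos)-s["tool_pos"])).round(1),"F",np.round(s["wrist_force"],2),"w",round(s["width"],3),"grip",s["grip_force"])
E
python3 - <<'E'
from go import *
delta([.42,.306,.19],-.08)
E
```

```text
t 1.55 pos [0.2243 0.6366 0.2313] turn [ -0.    -0.   -14.83] shift after turn mm [-221.5 -313.9   41.3] now mm [-294.4 -246.8   41.3] F [ 0.   -0.14 -0.4 ] w 1.001 grip 0.0
```

drive_tool:
  rows:
    - [0, 0, -7, 0, 0, 0, 0.6]
    - [0, 0, -7, 0, 0, 0, 0.6]
    - [0, 0, -0.8, 0, 0, 0, 0.6]
    - [0, 0, 0, -0.022, -0.031, 0.004, 0.6]
    - [0, 0, 0, -0.022, -0.031, 0.004, 0.6]
    - [0, 0, 0, -0.022, -0.031, 0.004, 0.6]
    - [0, 0, 0, -0.022, -0.031, 0.004, 0.6]
    - [0, 0, 0, -0.022, -0.031, 0.004, 0.6]

```text
time: 2.22
tool_pos: [0.322, 0.4719, 0.2112]
tcp_rot: [0.13, 3.139, 0.0]
wrist_force: [0.1, -0.2, 0.2]
width: 0.595
grip_force: 0.0
```

drive_tool:
  rows:
    - [0, 0, 0, -0.022, -0.031, 0.004, 0.6]
    - [0, 0, 0, -0.022, -0.031, 0.004, 0.6]
    - [0, 0, 0, -0.022, -0.031, 0.004, 0.6]
    - [0, 0, 0, -0.022, -0.031, 0.004, 0.6]
    - [0, 0, 0, -0.022, -0.031, 0.004, 0.6]
    - [0, 0, 0, 0, 0, 0, 0.6]
    - [0, 0, 0, 0, 0, 0, 0.6]

```text
time: 2.8
tool_pos: [0.4195, 0.3082, 0.1912]
tcp_rot: [-0.137, -3.138, 0.0]
wrist_force: [-0.1, -0.2, 0.2]
width: 0.605
grip_force: 0.0
```

Run:
```python
from go import *
delta([.42,.306,.102],-.08)
for c,b in(("top",(140,200,260,300)),("side",(290,170,420,340))):
    p=read_camera(c); save(p,"ov_"+c+".png",b,4)
a=[cv2.imread(f"pics/ov_{c}.png") for c in("top","side")]
a=[cv2.resize(i,(int(i.shape[1]*500/i.shape[0]),500)) for i in a]; im=np.hstack(a); k=min(1,800/im.shape[1]); cv2.imwrite("pics/ov.png",cv2.resize(im,None,fx=k,fy=k))
```

```text
t 2.8 pos [0.4195 0.3082 0.1912] turn [-0.   -0.01 -0.41] shift after turn mm [-0.7 -2.2 89.2] now mm [-0.7 -2.1 89.2] F [-0.06 -0.2   0.23] w 0.605 grip 0.0
```

View pics/ov.png

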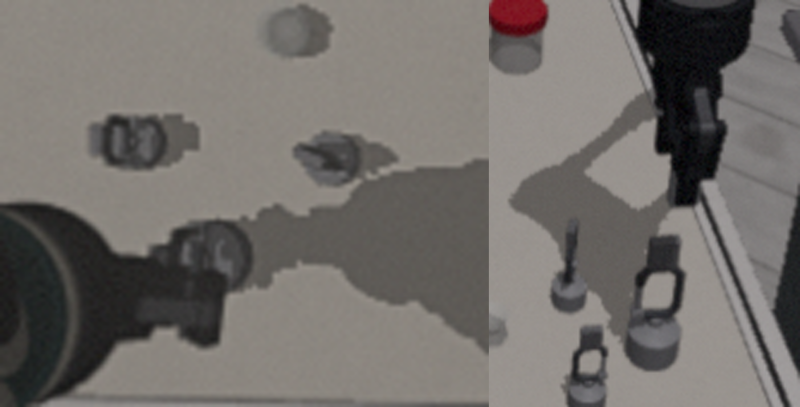

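The gripper is over the big weight, which shows at (210,265) in the left crop and (655,300) in the right one. The two small look-alikes stand clear. I descend next.

drive_tool:
  rows:
    - [0, 0, -0.4, -0.0005, -0.002, 0.02, 0.6]
    - [0, 0, 0, 0, 0, 0.02, 0.6]
    - [0, 0, 0, 0, 0, 0.015, 0.6]
    - [0, 0, 0, 0, 0, 0.012, 0.6]
    - [0, 0, 0, 0, 0, 0.012, 0.6]
    - [0, 0, 0, 0, 0, 0.01, 0.6]
    - [0, 0, 0, 0, 0, 0, 0.6]
    - [0, 0, 0, 0, 0, 0, 0.6]
  force: 30

```text
time: 3.57
tool_pos: [0.4186, 0.3081, 0.1018]
tcp_rot: [-0.115, -3.139, 0.001]
wrist_force: [0.7, -0.1, -0.1]
width: 0.599
grip_force: 0.0
```

drive_tool:
  rows:
    - [0, 0, 0, 0, 0, 0, 0.3]
    - [0, 0, 0, 0, 0, 0, 0.2]
    - [0, 0, 0, 0, 0, 0, 0.1]
    - [0, 0, 0, 0, 0, 0, 0]
    - [0, 0, 0, 0, 0, 0, 0]
    - [0, 0, 0, 0, 0, 0, 0]
    - [0, 0, 0, 0, 0, 0, 0]
    - [0, 0, 0, 0, 0, 0, 0]
  force: 30

```text
time: 4.23
tool_pos: [0.4198, 0.3084, 0.1033]
tcp_rot: [0.116, 3.138, 0.002]
wrist_force: [0.0, -0.4, 6.6]
width: 0.111
grip_force: 31.5
```

drive_tool:
  rows:
    - [0, 0, 0, 0, 0, 0, 0]
    - [0, 0, 0, 0, 0, 0, 0]
    - [0, 0, 0, 0, 0, 0, 0]
    - [0, 0, 0, 0, 0, 0, 0]
  force: 110

```text
time: 4.57
tool_pos: [0.42, 0.3086, 0.1035]
tcp_rot: [0.115, 3.137, 0.002]
wrist_force: [-0.3, -0.2, 6.4]
width: 0.094
grip_force: 108.4
```

Gripped, with the tip height at weight z of about 103 mm. I lift next.

drive_tool:
  rows:
    - [0, 0, 0, 0, 0, -0.005, 0]
    - [0, 0, 0, 0, 0, -0.015, 0]
    - [0, 0, 0, 0, 0, -0.02, 0]
    - [0, 0, 0, 0, 0, -0.03, 0]
    - [0, 0, 0, 0, 0, -0.03, 0]
    - [0, 0, 0, 0, 0, -0.02, 0]
    - [0, 0, 0, 0, 0, 0, 0]
    - [0, 0, 0, 0, 0, 0, 0]

```text
time: 5.23
tool_pos: [0.4192, 0.308, 0.2227]
tcp_rot: [0.115, 3.138, 0.001]
wrist_force: [-0.9, -0.6, -2.0]
width: 0.096
grip_force: 107.6
```

Run:
```python
from go import *
a=np.array([np.cos(SY),np.sin(SY)])
delta([*(BAR[:2]-.055*a),.223],SY)
p=read_camera("side"); m=masks_of(p,"snap_weight"); print([(round(i["score"],2),i["bbox"]) for i in m])
save(p,"lift.png",(250,60,450,300),2.5)
```

```text
t 5.23 pos [0.4192 0.308  0.2227] turn [0.05 0.06 4.44] shift after turn mm [-135.5 -189.6   -0.3] now mm [-120.4 -199.5   -0.4] F [-0.86 -0.64 -2.03] w 0.096 grip 107.58075714111328
[(0.84, [322.8, 305.3, 339.5, 344.9]), (0.62, [352.3, 221.7, 382.3, 283.0])]
```

View pics/lift.png

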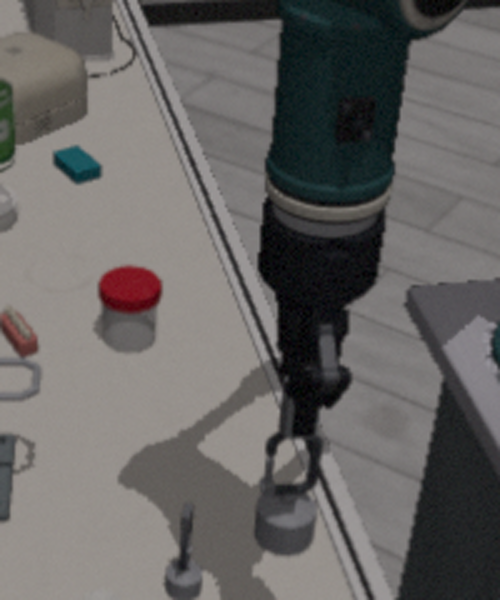

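The weight is lifted and upright in the crop at (285,490), gate to the left toward the stand. I move to the pre-entry position.

drive_tool:
  rows:
    - [0, 0, 4.4, 0, 0, 0, 0]
    - [0, 0, 0, -0.01, -0.014, 0, 0]
    - [0, 0, 0, -0.02, -0.028, 0, 0]
    - [0, 0, 0, -0.025, -0.034, 0, 0]
    - [0, 0, 0, -0.025, -0.035, 0, 0]
    - [0, 0, 0, -0.025, -0.035, 0, 0]
    - [0, 0, 0, -0.02, -0.028, 0, 0]
    - [0, 0, 0, -0.01, -0.0155, 0, 0]

```text
time: 6.0
tool_pos: [0.5224, 0.0994, 0.2193]
tcp_rot: [-0.239, -3.128, 0.004]
wrist_force: [0.6, 0.6, -2.1]
width: 0.094
grip_force: 107.8
```

drive_tool:
  rows:
    - [0, 0, 0, 0, 0, 0.012, 0]
    - [0, 0, 0, 0, 0, 0.02, 0]
    - [0, 0, 0, 0, 0, 0.02, 0]
    - [0, 0, 0, 0, 0, 0.02, 0]
    - [0, 0, 0, 0, 0, 0, 0]
    - [0, 0, 0, 0, 0, 0, 0]
    - [0, 0, 0, 0, 0, 0, 0]

```text
time: 6.58
tool_pos: [0.5221, 0.1037, 0.1497]
tcp_rot: [-0.235, -3.131, 0.0]
wrist_force: [0.6, -0.8, -1.8]
width: 0.099
grip_force: 107.7
```

```bash
cat > chk.py <<'E'
# refine held weight pose (x,y,z) and show overlay
from fit import *
from go import *
s=status.read_state(); P=s["tool_pos"]
a=np.array([np.cos(SY),np.sin(SY)])
delta([*(BAR[:2]-.024*a),.151],SY)
out=[]
for c,b in(("top",(200,140,320,240)),("side",(200,170,330,278))):
    p=read_camera(c); im=cv2.resize(p["color"][b[1]:b[3],b[0]:b[2],::-1],None,fx=5,fy=5,interpolation=cv2.INTER_CUBIC)
    w=[]
    for ps,col in((place(W,P[0],P[1],SY,P[2]-.1035),(0,255,0)),(place(S(118.5),.6433,.0822,SY),(0,0,255))):
        r=cv2.resize(render(p,ps)[b[1]:b[3],b[0]:b[2]],(im.shape[1],im.shape[0]))>.5
        cs,_=cv2.findContours(r.astype(np.uint8),cv2.RETR_LIST,cv2.CHAIN_APPROX_NONE); cv2.drawContours(im,cs,-1,col,1)
    out.append(cv2.resize(im,(600,int(im.shape[0]*600/im.shape[1]))))
H=min(i.shape[0] for i in out); im=np.hstack([i[:H] for i in out]); cv2.imwrite("pics/"+__import__("sys").argv[1],cv2.resize(im,(800,int(H*800/1200))))
E
python3 chk.py pre.png
```

```text
t 6.58 pos [0.5221 0.1037 0.1497] turn [-0.01 -0.08  0.07] shift after turn mm [-34.   -3.1  -1.3] now mm [-34.   -3.1  -1.3] F [ 0.61 -0.83 -1.77] w 0.099 grip 107.6540994644165
```

View pics/pre.png

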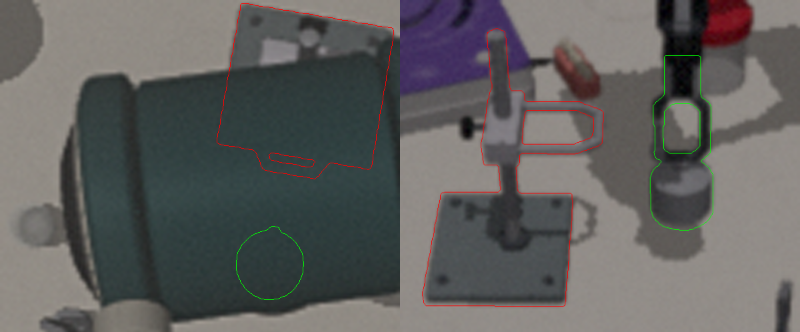

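The overlay of weight (green) and stand (red) matches in the side view to about a pixel. The top view is hidden by the arm. I align y and height, then approach slowly.

drive_tool:
  rows:
    - [0, 0, 0, -0.01, -0.003, -0.001, 0]
    - [0, 0, 0, -0.01, 0, 0, 0]
    - [0, 0, 0, -0.006, 0, 0, 0]
    - [0, 0, 0, -0.003, 0, 0, 0]
    - [0, 0, 0, -0.002, 0, 0, 0]
    - [0, 0, 0, 0, 0, 0, 0]
    - [0, 0, 0, 0, 0, 0, 0]

```text
time: 7.27
tool_pos: [0.5527, 0.0955, 0.151]
tcp_rot: [-0.236, -3.132, 0.0]
wrist_force: [-0.5, 0.4, -1.9]
width: 0.096
grip_force: 107.8
```

drive_tool:
  rows:
    - [0, 0, 0, -0.002, 0, 0, 0]
    - [0, 0, 0, -0.002, 0, 0, 0]
    - [0, 0, 0, 0, 0, 0, 0]
    - [0, 0, 0, 0, 0, 0, 0]

```text
time: 7.6
tool_pos: [0.5564, 0.095, 0.1511]
tcp_rot: [-0.236, -3.132, 0.0]
wrist_force: [-0.9, -0.9, -2.5]
width: 0.094
grip_force: 107.8
```

drive_tool:
  rows:
    - [0, 0, 0, -0.002, 0, 0, 0]
    - [0, 0, 0, -0.001, 0, 0, 0]
    - [0, 0, 0, 0, 0, 0, 0]
    - [0, 0, 0, 0, 0, 0, 0]

```text
time: 7.93
tool_pos: [0.5592, 0.0946, 0.1509]
tcp_rot: [-0.236, -3.131, 0.0]
wrist_force: [-2.8, 0.9, -2.1]
width: 0.092
grip_force: 107.8
```

Run:
```python
from go import *
a=np.array([np.cos(SY),np.sin(SY)])
delta([*(BAR[:2]-.0225*a),.151],SY)
```

```text
t 7.93 pos [0.5592 0.0946 0.1509] turn [-0.01 -0.08  0.04] shift after turn mm [ 2.5  0.3 -0.1] now mm [ 2.5  0.3 -0.1] F [-2.84  0.89 -2.05] w 0.092 grip 107.79602766036987
```

Contact with the gate is at the expected spot. I press on gently.

drive_tool:
  rows:
    - [0, 0, 0, -0.001, 0, 0, 0]
    - [0, 0, 0, -0.001, 0, 0, 0]
    - [0, 0, 0, 0, 0, 0, 0]

```text
time: 8.18
tool_pos: [0.5615, 0.0942, 0.151]
tcp_rot: [-0.236, -3.132, 0.0]
wrist_force: [-3.1, 0.7, -2.3]
width: 0.093
grip_force: 107.8
```

drive_tool:
  rows:
    - [0, 0, 0, -0.001, 0, 0, 0]
    - [0, 0, 0, -0.001, 0, 0, 0]
    - [0, 0, 0, 0, 0, 0, 0]

```text
time: 8.43
tool_pos: [0.5637, 0.0939, 0.1513]
tcp_rot: [-0.236, -3.132, 0.0]
wrist_force: [-3.5, 1.0, -2.1]
width: 0.095
grip_force: 107.8
```

drive_tool:
  rows:
    - [0, 0, 0, -0.001, 0, 0, 0]
    - [0, 0, 0, -0.001, 0, 0, 0]
    - [0, 0, 0, 0, 0, 0, 0]

```text
time: 8.68
tool_pos: [0.5657, 0.0936, 0.1511]
tcp_rot: [-0.236, -3.132, 0.0]
wrist_force: [-3.9, 1.2, -2.7]
width: 0.098
grip_force: 107.8
```

drive_tool:
  rows:
    - [0, 0, 0, -0.0015, 0, 0, 0]
    - [0, 0, 0, -0.0015, 0, 0, 0]
    - [0, 0, 0, -0.0015, 0, 0, 0]
    - [0, 0, 0, -0.0015, 0, 0, 0]
    - [0, 0, 0, 0, 0, 0, 0]

```text
time: 9.1
tool_pos: [0.5719, 0.0926, 0.1509]
tcp_rot: [-0.236, -3.133, 0.0]
wrist_force: [-3.4, 0.8, -5.7]
width: 0.098
grip_force: 107.6
```

drive_tool:
  rows:
    - [0, 0, 0, -0.0015, 0, 0, 0]
    - [0, 0, 0, -0.0015, 0, 0, 0]
    - [0, 0, 0, -0.001, 0, 0, 0]
    - [0, 0, 0, -0.001, 0, 0, 0]
    - [0, 0, 0, 0, 0, 0, 0]

```text
time: 9.52
tool_pos: [0.577, 0.0919, 0.1511]
tcp_rot: [0.236, 3.132, -0.0]
wrist_force: [-2.4, 0.9, -5.3]
width: 0.094
grip_force: 107.6
```

drive_tool:
  rows:
    - [0, 0, 0, -0.001, 0, 0, 0]
    - [0, 0, 0, -0.001, 0, 0, 0]
    - [0, 0, 0, -0.001, 0, 0, 0]
    - [0, 0, 0, -0.001, 0, 0, 0]
    - [0, 0, 0, 0, 0, 0, 0]

```text
time: 9.93
tool_pos: [0.5814, 0.0913, 0.1513]
tcp_rot: [0.236, 3.131, -0.0]
wrist_force: [-1.6, -0.5, -6.3]
width: 0.096
grip_force: 107.5
```

drive_tool:
  rows:
    - [0, 0, 0, -0.001, 0, 0, 0]
    - [0, 0, 0, -0.001, 0, 0, 0]
    - [0, 0, 0, -0.001, 0, 0, 0]
    - [0, 0, 0, 0, 0, 0, 0]
    - [0, 0, 0, 0, 0, 0, 0]

```text
time: 10.35
tool_pos: [0.5847, 0.0908, 0.1515]
tcp_rot: [0.236, 3.13, 0.0]
wrist_force: [2.8, 0.1, -8.0]
width: 0.093
grip_force: 107.2
```

drive_tool:
  rows:
    - [0, 0, 0, 0, 0, 0.002, 0]
    - [0, 0, 0, 0, 0, 0.002, 0]
    - [0, 0, 0, 0, 0, 0.002, 0]
    - [0, 0, 0, 0, 0, 0, 0]

```text
time: 10.68
tool_pos: [0.584, 0.091, 0.1457]
tcp_rot: [0.236, 3.132, 0.0]
wrist_force: [0.2, -0.4, -3.0]
width: 0.095
grip_force: 107.5
```

drive_tool:
  rows:
    - [0, 0, 0, 0, 0, 0.002, 0]
    - [0, 0, 0, 0, 0, 0.002, 0]
    - [0, 0, 0, 0, 0, 0.001, 0]
    - [0, 0, 0, 0, 0, 0, 0]
    - [0, 0, 0, 0, 0, 0, 0]

```text
time: 11.1
tool_pos: [0.5834, 0.0909, 0.1402]
tcp_rot: [-0.236, -3.132, 0.0]
wrist_force: [0.4, 0.3, -2.0]
width: 0.094
grip_force: 107.5
```

The force is back to the weight alone, so the bar is inside. I lower 2 mm more, then tug back.

drive_tool:
  rows:
    - [0, 0, 0, 0, 0, 0.002, 0]
    - [0, 0, 0, 0.002, 0, 0, 0]
    - [0, 0, 0, 0.003, 0, 0, 0]
    - [0, 0, 0, 0.003, 0, 0, 0]
    - [0, 0, 0, 0.001, 0, 0, 0]
    - [0, 0, 0, 0, 0, 0, 0]
    - [0, 0, 0, 0, 0, 0, 0]

```text
time: 11.68
tool_pos: [0.5746, 0.0923, 0.1384]
tcp_rot: [0.236, 3.132, 0.0]
wrist_force: [0.6, -0.5, -1.6]
width: 0.093
grip_force: 107.5
```

drive_tool:
  rows:
    - [0, 0, 0, 0.001, 0, 0, 0]
    - [0, 0, 0, 0.001, 0, 0, 0]
    - [0, 0, 0, 0, 0, 0, 0]
    - [0, 0, 0, 0, 0, 0, 0]

```text
time: 12.02
tool_pos: [0.5726, 0.0926, 0.1383]
tcp_rot: [-0.236, -3.133, -0.0]
wrist_force: [0.8, -0.7, -0.9]
width: 0.099
grip_force: 107.5
```

Run:
```python
from go import *
a=np.array([np.cos(SY),np.sin(SY)])
delta([*(BAR[:2]-.009*a),.138],SY)
```

```text
t 12.02 pos [0.5726 0.0926 0.1383] turn [ 0.   -0.    0.04] shift after turn mm [2.6 0.3 0.3] now mm [2.6 0.3 0.3] F [ 0.77 -0.74 -0.92] w 0.099 grip 107.51378059387207
```

drive_tool:
  rows:
    - [0, 0, 0, 0.001, 0, 0, 0]
    - [0, 0, 0, 0.001, 0, 0, 0]
    - [0, 0, 0, 0, 0, 0, 0]

```text
time: 12.27
tool_pos: [0.5704, 0.0929, 0.1382]
tcp_rot: [-0.236, -3.132, 0.0]
wrist_force: [-0.5, 0.7, -1.7]
width: 0.093
grip_force: 107.5
```

drive_tool:
  rows:
    - [0, 0, 0, 0.001, 0, 0, 0]
    - [0, 0, 0, 0, 0, 0, 0]
    - [0, 0, 0, 0, 0, 0, 0]

```text
time: 12.52
tool_pos: [0.5697, 0.093, 0.1383]
tcp_rot: [0.236, 3.133, 0.0]
wrist_force: [-0.4, -0.2, -1.9]
width: 0.096
grip_force: 107.5
```

drive_tool:
  rows:
    - [0, 0, 0, 0.001, 0, 0, 0]
    - [0, 0, 0, 0, 0, 0, 0]
    - [0, 0, 0, 0, 0, 0, 0]

```text
time: 12.77
tool_pos: [0.5693, 0.0931, 0.1385]
tcp_rot: [0.236, 3.131, 0.0]
wrist_force: [1.9, -0.4, -3.2]
width: 0.095
grip_force: 107.5
```

drive_tool:
  rows:
    - [0, 0, 0, 0.0007, 0, 0, 0]
    - [0, 0, 0, 0, 0, 0, 0]
    - [0, 0, 0, 0, 0, 0, 0]

```text
time: 13.02
tool_pos: [0.5691, 0.0931, 0.1387]
tcp_rot: [0.236, 3.13, 0.0]
wrist_force: [5.7, -1.0, -3.3]
width: 0.096
grip_force: 107.5
```

drive_tool:
  rows:
    - [0, 0, 0, 0.0003, 0, 0, 0]
    - [0, 0, 0, 0, 0, 0, 0]
    - [0, 0, 0, 0, 0, 0, 0]

```text
time: 13.27
tool_pos: [0.569, 0.0932, 0.1387]
tcp_rot: [0.236, 3.13, 0.0]
wrist_force: [5.2, -1.4, -4.2]
width: 0.097
grip_force: 107.4
```

I hold the tug a moment longer, then re-centre on the bar.

drive_tool:
  rows:
    - [0, 0, 0, 0, 0, 0, 0]
    - [0, 0, 0, 0, 0, 0, 0]
    - [0, 0, 0, 0, 0, 0, 0]
    - [0, 0, 0, 0, 0, 0, 0]

```text
time: 13.6
tool_pos: [0.569, 0.0932, 0.1387]
tcp_rot: [0.236, 3.13, 0.0]
wrist_force: [5.4, -0.5, -4.5]
width: 0.094
grip_force: 107.4
```

drive_tool:
  rows:
    - [0, 0, 0, -0.002, 0, 0, 0]
    - [0, 0, 0, -0.004, 0, 0, 0]
    - [0, 0, 0, -0.004, 0, 0, 0]
    - [0, 0, 0, -0.002, 0, 0.002, 0]
    - [0, 0, 0, 0, 0, 0.003, 0]
    - [0, 0, 0, 0, 0, 0.002, 0]
    - [0, 0, 0, 0, 0, 0, 0]
    - [0, 0, 0, 0, 0, 0, 0]

```text
time: 14.27
tool_pos: [0.5789, 0.0915, 0.1307]
tcp_rot: [-0.236, -3.131, 0.0]
wrist_force: [0.2, -0.1, -2.2]
width: 0.1
grip_force: 107.6
```

drive_tool:
  rows:
    - [0, 0, 0, 0, 0, 0.001, 0]
    - [0, 0, 0, 0, 0, 0, 0]
    - [0, 0, 0, 0, 0, 0, 0]

```text
time: 14.52
tool_pos: [0.5795, 0.0916, 0.1303]
tcp_rot: [0.236, 3.133, 0.0]
wrist_force: [-0.3, 0.0, -2.1]
width: 0.096
grip_force: 107.6
```

drive_tool:
  rows:
    - [0, 0, 0, 0, 0, 0.001, 0]
    - [0, 0, 0, 0, 0, 0, 0]
    - [0, 0, 0, 0, 0, 0, 0]

```text
time: 14.77
tool_pos: [0.5796, 0.0915, 0.1293]
tcp_rot: [0.236, 3.133, -0.0]
wrist_force: [0.0, 0.0, -2.6]
width: 0.098
grip_force: 107.6
```

drive_tool:
  rows:
    - [0, 0, 0, 0, 0, 0.0007, 0]
    - [0, 0, 0, 0, 0, 0, 0]
    - [0, 0, 0, 0, 0, 0, 0]

```text
time: 15.02
tool_pos: [0.5797, 0.0916, 0.1289]
tcp_rot: [0.236, 3.132, 0.0]
wrist_force: [0.4, -0.2, -0.4]
width: 0.095
grip_force: 107.9
```

The crown is seated on the bar. I release gently.

drive_tool:
  rows:
    - [0, 0, 0, 0, 0, 0.0003, 0]
    - [0, 0, 0, 0, 0, 0, 0]
    - [0, 0, 0, 0, 0, 0, 0]
    - [0, 0, 0, 0, 0, 0, 0]
  force: 20

```text
time: 15.35
tool_pos: [0.5797, 0.0916, 0.1287]
tcp_rot: [0.236, 3.132, 0.0]
wrist_force: [-0.9, -1.1, 2.7]
width: 0.095
grip_force: 108.1
```

drive_tool:
  rows:
    - [0, 0, 0, 0, 0, 0, 0.14]
    - [0, 0, 0, 0, 0, 0, 0.16]
    - [0, 0, 0, 0, 0, 0, 0.2]
    - [0, 0, 0, 0, 0, 0, 0.25]
    - [0, 0, 0, 0, 0, 0, 0.3]
    - [0, 0, 0, 0, 0, 0, 0.35]
    - [0, 0, 0, 0, 0, 0, 0.35]
    - [0, 0, 0, 0, 0, 0, 0.35]

```text
time: 16.02
tool_pos: [0.5796, 0.0915, 0.1283]
tcp_rot: [0.236, 3.133, -0.0]
wrist_force: [-0.6, 0.3, -0.8]
width: 0.348
grip_force: 0.0
```

Run:
```python
from h import *
print(status.read_state()["width"])
p=read_camera("side"); save(p,"rel.png",(190,120,310,280),3.6)
```

```text
0.3478840417934019
```

View pics/rel.png

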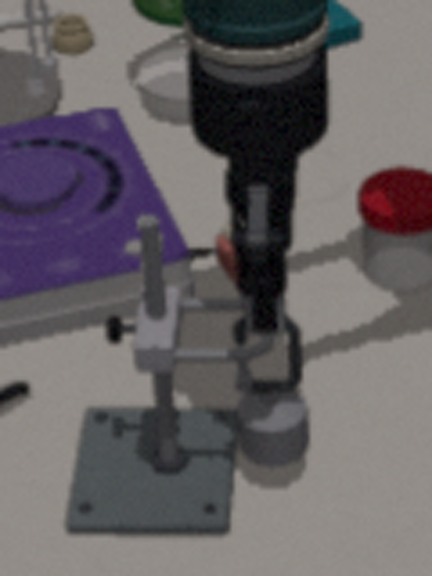

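The weight hangs in the eye, with its hook at about (268,350) and its base at (272,425). It is upright and the fingers are clear. I retreat straight up.

drive_tool:
  rows:
    - [0, 0, 0, 0, 0, -0.004, 0.35]
    - [0, 0, 0, 0, 0, -0.008, 0.35]
    - [0, 0, 0, 0, 0, -0.015, 0.35]
    - [0, 0, 0, 0, 0, -0.025, 0.35]
    - [0, 0, 0, 0, 0, -0.03, 0.35]
    - [0, 0, 0, 0, 0, -0.03, 0.35]
    - [0, 0, 0, 0, 0, -0.03, 0.35]
    - [0, 0, 0, 0, 0, 0, 0.35]

```text
time: 16.73
tool_pos: [0.5836, 0.092, 0.2796]
tcp_rot: [0.235, 3.119, 0.004]
wrist_force: [2.0, 0.5, 0.9]
width: 0.347
grip_force: 0.0
```

drive_tool:
  rows:
    - [0, 0, 0, 0, 0, 0, 0.35]
    - [0, 0, 0, 0, 0, 0, 0.35]
    - [0, 0, 0, 0, 0, 0, 0.35]
    - [0, 0, 0, 0, 0, 0, 0.35]
    - [0, 0, 0, 0, 0, 0, 0.35]
    - [0, 0, 0, 0, 0, 0, 0.35]
    - [0, 0, 0, 0, 0, 0, 0.35]
    - [0, 0, 0, 0, 0, 0, 0.35]

```text
time: 17.4
tool_pos: [0.5794, 0.0915, 0.2698]
tcp_rot: [-0.236, -3.132, 0.0]
wrist_force: [0.3, -0.2, 1.0]
width: 0.353
grip_force: 0.0
```

drive_tool:
  rows:
    - [0, 0, 0, 0, 0, 0, 0.35]
    - [0, 0, 0, 0, 0, 0, 0.35]
    - [0, 0, 0, 0, 0, 0, 0.35]
    - [0, 0, 0, 0, 0, 0, 0.35]
    - [0, 0, 0, 0, 0, 0, 0.35]
    - [0, 0, 0, 0, 0, 0, 0.35]
    - [0, 0, 0, 0, 0, 0, 0.35]
    - [0, 0, 0, 0, 0, 0, 0.35]

```text
time: 18.07
tool_pos: [0.5796, 0.0916, 0.2703]
tcp_rot: [0.236, 3.133, 0.0]
wrist_force: [0.1, 0.5, 1.0]
width: 0.349
grip_force: 0.0
```

Run:
```python
from h import *
p=read_camera("side"); b=(190,150,310,280); A=p["color"][b[1]:b[3],b[0]:b[2],::-1]
import time
for _ in range(6): q=read_camera("side")
B=q["color"][b[1]:b[3],b[0]:b[2],::-1]
print("diff",np.abs(A.astype(int)-B).mean(), np.percentile(np.abs(A.astype(int)-B),99.5))
cv2.imwrite("pics/end.png",cv2.resize(B,None,fx=4.5,fy=4.5,interpolation=cv2.INTER_CUBIC))
```

```text
diff 1.4957478632478634 7.0
```

View pics/end.png

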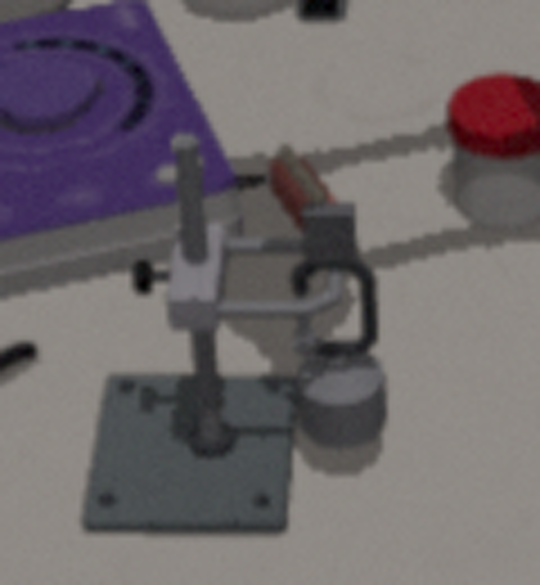

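The weight hangs upright and still, the bar inside the hook near (335,290) and the gate shut at (303,325). Only noise differs between frames, so I hand it in.

```bash
python3 -c "
from workcell import workorder; print(workorder.finish_job())"
```

```text
the job is handed in; nothing more can be done
None
```

The job is handed in (no verdict came back): the weight hangs upright and still from the eye with its gate shut, after a tug of about 5 N that held, and nothing around it was knocked as far as I could see.

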